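Set the windowsill propagator's vents

TASK

In one of the three covered seed trays the beans have come up: push the sliding vent on top of its clear cover fully open to give the seedlings air, and push the vents of the other two, which are still bare compost, fully shut to keep them warm. Only push the vents' tabs with the fingertips: do not pinch them, press lightly because the covers are thin, and neither knock nor pick up any of the things standing around.

Things in the scene. Friction and masses are not known exactly. Their poses are not given: they have to be found in the camera images.
- drip_tray: grey plastic drip tray, 235 x 455 x 22 mm, fixed on the work surface, with four bays 108 mm apart along its y axis; in any order, three hold the seed trays and one a soaking tub. All else is lower than the tabs, save the mister and, far off at the sides, a watering can and a stack of pots. Origin: centre of the underside; x along its short side, roughly away from the robot.
- tab_sprouted (a point): middle of the top edge of the finger tab of the vent over the tray WITH green bean seedlings: an upright white rib 10 mm thick (x), 40 mm wide (y), 14 mm high, on the middle of a flat white sliding plate 45 x 58 x 3 mm. Axes as its seed tray: x along the slide, roughly away from the robot, z up. Push the tab's far face towards -x to open the vent, its near face towards +x to shut it.
- tab_bareA (a point): the same point, with the same axes and sizes, of the vent over a tray with bare compost and no seedlings.
- tab_bareB (a point): the same point, with the same axes and sizes, of the vent over the other tray with bare compost.
- vent_sprouted (a joint): sliding vent over the tray with seedlings: 0 m = fully shut (plate at the +x end of its frame, over the slotted opening), 0.042 m = fully open (plate at the -x end, the slots bare). It starts part open, slides with 1 to 3 N, has firm stops at both ends and stays where it is left.
- vent_bareA (a joint): the same for the vent whose tab is tab_bareA.
- vent_bareB (a joint): the same for the vent whose tab is tab_bareB.
- unit_sprouted: covered seed tray with seedlings: black tray 100 x 205 mm, clear cover with a flat top 130 mm above the origin (tab top: 149). On it a black vent frame 100 x 72 mm, its face at 132, guide strips 60 mm apart beside the plate up to 138; the slotted opening is in its far half. Fixed in its bay. Origin: centre of the underside, 4 mm above the work surface; x lengthwise, roughly away from the robot.
- unit_bareA: the same, with bare compost and no seedlings.
- unit_bareB: the same, with bare compost and no seedlings.
- bay_tub: loose: round soaking tub with lid and black beans, 91 mm across, 105 mm high, standing in the fourth bay of the drip tray. Leave alone. Origin at the centre of its underside, as for all of the following.
- tub_left: loose: soaking tub 106 mm across, 115 mm high, to the left of the drip tray. Leave alone.
- tub_right: loose: soaking tub 95 mm across, 100 mm high, to the right of the drip tray. Leave alone.
- mister: loose: white spray bottle 72 mm across, 165 mm high, to the left of the drip tray. Leave alone.
- dibber: loose: wooden dibber 175 mm long, 28 mm thick, lying in front of the drip tray. Leave alone.
- lens: loose: hand lens 72 mm across with a handle 85 mm long, lying in front of the drip tray. Leave alone.
- pot: loose: small empty clay pot 90 mm across, 76 mm high, to the right of the drip tray. Leave alone.
- seed_tin: loose: flat metal tin 88 x 63 x 34 mm, to the left of the drip tray. Leave alone.

How it is judged:
At the end, for the whole second after the job is handed in: The vent over the seedlings is within 4 mm of fully open and the vents over the two bare trays are within 4 mm of fully shut (value of joint vent_sprouted above 0.038 m and value of joint each of vent_bareA, vent_bareB below 0.004 m); the robot touches nothing.
It fails at once if a vent tab is pinched (touched with over 1 N on its two opposite faces at once) ((contact force between the fingers and vent_sprouted_c1 above 1 N and contact force between the fingers and vent_sprouted_c2 above 1 N) or (contact force between the fingers and vent_bareA_c1 above 1 N and contact force between the fingers and vent_bareA_c2 above 1 N) or (contact force between the fingers and vent_bareB_c1 above 1 N and contact force between the fingers and vent_bareB_c2 above 1 N)).
It fails at once if a thin cover or its vent is pressed with over 30 N (contact force between any of the arm, the fingers and unit_sprouted above 30 N or contact force between any of the arm, the fingers and unit_bareA above 30 N or contact force between any of the arm, the fingers and unit_bareB above 30 N).
It fails at once if a thing standing around is knocked or picked up (moved by over 20 mm) (distance of any of bay_tub, tub_left, tub_right, mister, dibber, lens, pot, seed_tin from where it was at the start of the episode above 0.02 m).
It also fails if it takes over 45 s, if anything falls off the work surface, if the arm or the gripper's body presses on something with over 40 N, if the wrist force passes 120 N, or if a joint passes its speed limit or range.

ROBOT

A 6-joint arm with a two-finger parallel gripper is mounted at the origin on the work surface. World frame = base frame: x ahead of the robot, y to its left, z up, the work surface at z = 0. Lengths are in m, angles in rad, forces in N, time in s.
With the tool pointing down it reaches from about 0.35 to 0.85 m from the base axis. Payload 8.1 kg.
Tool frame: the origin (TCP) lies midway between the tips of the shut fingers; the grasp point (between the pads) lies robot.grip_depth behind it (robot.grip_depth is the distance from the TCP to the grasp point, in m); z points along the fingers, y is the line along which they close (so a half turn about z gives the same grasp; the last joint's range is limited). The gripper opens to 93 mm and grips with 3 to 60 N. Pads are 15 mm wide; open, the fingers measure 128 mm over their backs; the gripper's body (75 mm by 188 mm) begins 65 mm behind the grasp point.
Start: joints at [-1.354, 0.13, 1.488, -0, 1.523, -0.085], TCP at [0.178, -0.573, 0.219] pointing down, gripper open.
Joint ranges: [-2.96, 2.96], [-0.89, 2.26], [0.02, 2.5], [-1.34, 4.48], [0, 2.73], [-2.66, 2.66]. Speed limits (rad/s): [2.39, 2.39, 2.79, 3.14, 3.14, 3.14].

INTERFACE

Orientations are given as a rotation vector (axis times angle).
In Python, from plant import robot gives the robot as it stands.
- The arm moves only by the tool carry_out, never from a script. Its argument "rows" is a list of rows, each a list of 6 numbers: the shift along the tool's x, y, z in m, then the turn, a rotation vector about the tool's x, y, z in degrees. A call has 1 to 12 rows; each row is the pose to reach, as a shift and turn from the pose commanded when the call began, along the tool's axes at that moment; what a row does not reach only later rows make up. A row lasts 1/8 s, in which the tool goes at most 62.5 mm and 10.7 degrees, less where a joint would pass 70% of its speed; a pose out of reach is approached as far as the arm can. A call with a gripper value outside its range is refused whole. "jaw" is the closure in counts, from 0 (fully open) to 255 (shut), set as the call begins (left out, the last holds). The fingers move at their own pace and stop on an object; "force" is the grip in N (left out, the last holds). Time passes only in rows, so rows that repeat a pose let the fingers close. It gives the time, the measured TCP pose, the force, the opening and the grip force at its end, in the units of the state.
- robot.read_state(): the state, without advancing time (a new reading comes with each control period).
- robot.read_camera(name): name is "side" or "top"; returns the picture (480x640x3 uint8, red, green, blue); there is no depth.
- robot.camera_model(name): a dict with "fx", "fy", "cx", "cy" (pixels), "dist" ([k1, k2, p1, p2, k3] as OpenCV has them; the pictures are not rectified), "R" (3x3) and "t" (3): a world point X has camera coordinates R X + t. Camera axes: x right, y down, z forward; pixel columns grow to the right and rows downward; lengths in m; the calibration is good to about 2 mm. A picture is of the moment at which its call begins. camera_model takes no time and is no camera call.
- robot.close_job(): hands the job in; it is judged then, once.
Trained networks look in the newest picture that a camera, given by its name, has taken for a name from the list of things; names that differ only in an ending like _2 or _b are one class to them, and where a whole thing is asked for, a point or a joint stands for the part that bears it (a point fixed in the world has none). Each returns a list of dicts, best first, with "conf" (0 to 1); they miss things now and then, are a little off and sometimes report something else, mostly with a low value. They report only what shows in the picture. A call takes as long as a camera call.
- robot.outline_of(camera, target): "pixels" (480x640 bool, what is visible of it) and "pixel" ([column, row] in pixels, amid what is visible of it).
The state is a dict: "t": time; "q": joint angles; "dq": joint speeds; "joint_torque": joint torques, N m; "tool_pos": TCP position; "orientation": TCP orientation; "force": force on the tool from outside, world axes, zero at the start; "wrist_torque": the same for the moment, N m; "opening": finger opening in m; "gripper_force": force on a finger pad.
Only numpy, scipy, OpenCV 4.12 (cv2) and the standard library are available. Lean on these libraries where they do the work, as an engineer would, in place of code of your own. Each camera call takes 0.05 s, during which the arm holds its last target. There are 200 camera calls.

## Working session

There is one attempt and no reset: what is moved stays moved. The work goes in short steps, Python scripts to look and compute and a tool call to move; the robot and the scene stay as the last step left them, time stands still between calls to the robot, and variables do not carry over. Pictures are saved under pics/ and viewed, at most 10 in all, crops included, and the job is handed in when it is done.

Besides the shell and the picture viewer there is one more tool, called after "Request:" by a JSON object that holds its "method" and its "body", one argument or row to a line. carry_out: Moves the arm, as the interface text tells. Its arguments: {"type":"object","properties":{"rows":{"type":"array"},"jaw":{"type":"number"},"force":{"type":"number"}},"required":["rows"]}

```bash
mkdir -p pics; ls; python3 - <<'E'
from plant import robot
import cv2,numpy as np
s=robot.read_state();print(s['t'],s['tool_pos'],s['orientation'],s['opening'],robot.grip_depth)
for c in('top','side'):
    cv2.imwrite(f'pics/{c}0.png',robot.read_camera(c)[:,:,::-1])
    m=robot.camera_model(c);print(c,m)
    for n in('tab_sprouted','tab_bareA','tab_bareB','unit_sprouted','unit_bareA','bay_tub','drip_tray','mister'):
        print(n,[(round(d['conf'],2),np.round(d['pixel'],1).tolist(),int(d['pixels'].sum())) for d in robot.outline_of(c,n)])
E
```

```text
pics
0.0 [ 0.17822646 -0.57230743  0.21757591] [-3.10404297e+00 -4.71993486e-01  2.24551948e-04] 0.09296445805000603 0.0188
top {'fx': 462.7623844749976, 'fy': 462.7623844749976, 'cx': 325.7554024188546, 'cy': 239.9833862054322, 'dist': array([-0.02907902,  0.        ,  0.        ,  0.        ,  0.        ]), 'R': array([[ 0.00132753, -0.99999839, -0.00120532],
       [-0.99621138, -0.00121769, -0.0869563 ],
       [ 0.0869547 ,  0.0013162 , -0.9962114 ]]), 't': array([0.00533604, 0.5241629 , 1.04419226])}
tab_sprouted [(0.84, [222.6, 220.6], 563), (0.38, [322.0, 235.3], 4195)]
tab_bareA [(0.7, [377.4, 246.3], 574)]
tab_bareB [(0.69, [146.2, 209.4], 2237), (0.58, [326.3, 236.5], 561)]
unit_sprouted [(0.69, [228.2, 222.4], 4869)]
unit_bareA [(0.96, [369.6, 245.5], 4308), (0.46, [218.0, 221.5], 524)]
bay_tub [(0.62, [277.9, 223.5], 1430)]
drip_tray [(0.97, [288.2, 247.6], 5529), (0.61, [218.9, 219.1], 572)]
mister [(0.98, [144.1, 266.6], 1465), (0.22, [292.6, 245.0], 6332)]
side {'fx': 550.0230093858579, 'fy': 550.0230093858579, 'cx': 320.9755650838747, 'cy': 245.80347508642694, 'dist': array([-0.08619049,  0.        ,  0.        ,  0.        ,  0.        ]), 'R': array([[-0.96874514, -0.24725811,  0.01990659],
       [-0.16726062,  0.59183615, -0.7885137 ],
       [ 0.18318497, -0.7671984 , -0.61469495]]), 't': array([0.53925698, 0.1712517 , 1.16713759])}
tab_sprouted [(0.58, [290.2, 299.2], 454)]
tab_bareA [(0.55, [354.7, 208.3], 274), (0.2, [293.2, 328.7], 8576)]
tab_bareB [(0.92, [335.1, 235.4], 347), (0.71, [410.8, 285.7], 729)]
unit_sprouted [(0.58, [292.3, 328.6], 8306)]
unit_bareA [(0.86, [360.4, 218.3], 2814)]
bay_tub [(0.6, [308.7, 280.4], 1090)]
drip_tray [(0.56, [350.1, 333.0], 2549), (0.46, [412.4, 212.3], 1518)]
mister [(0.67, [313.2, 417.4], 3250), (0.31, [351.9, 332.7], 2386)]
```

```bash
python3 - <<'E'
import cv2
a=cv2.imread('pics/top0.png');b=cv2.imread('pics/side0.png')
cv2.imwrite('pics/topc.png',cv2.resize(a[160:330,110:450],(800,400),interpolation=cv2.INTER_CUBIC))
cv2.imwrite('pics/sidec.png',cv2.resize(b[150:480,200:500],None,fx=1.8,fy=1.8,interpolation=cv2.INTER_CUBIC))
E
```

```text
(no output)
```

View pics/topc.png

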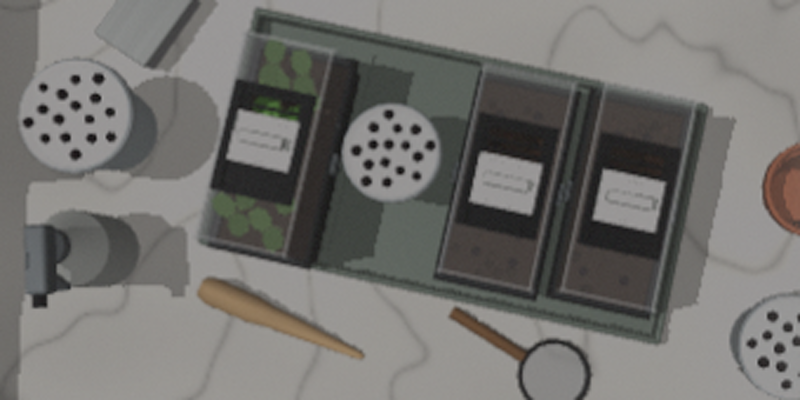

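View pics/sidec.png

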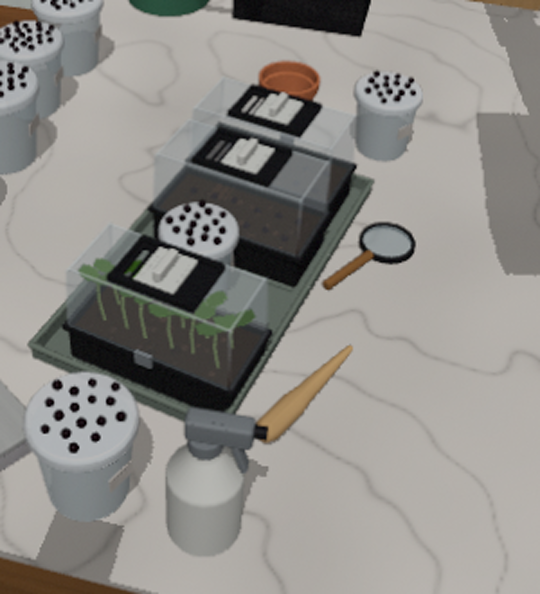

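View pics/top0.png

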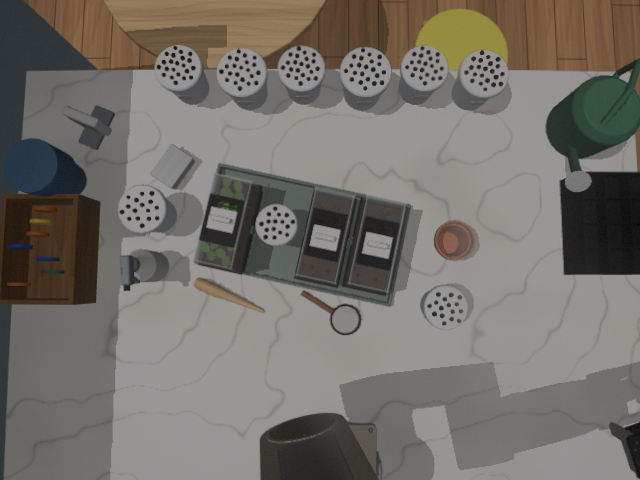

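The top crop shows the seedling tray at the left end (vent at about pixel 222,220). The soaking tub is beside it, and the two bare trays are at about (326,237) and (377,246). The side view agrees, with the seedlings nearest at (290,299) and the bare trays at (335,235) and (355,208). I'll fit the known plate and tab shape to both views.

```bash
cat > fit.py <<'E'
import cv2,numpy as np
from scipy.optimize import minimize
from plant import robot
CM={c:robot.camera_model(c) for c in('top','side')}
S=4
def proj(c,P):
    m=CM[c];K=np.array([[m['fx'],0,m['cx']],[0,m['fy'],m['cy']],[0,0,1]])
    return cv2.projectPoints(np.asarray(P,float).reshape(-1,3),cv2.Rodrigues(m['R'])[0],m['t'],K,m['dist'])[0].reshape(-1,2)
def box(lx,ly,z0,z1): return np.array([[sx*lx/2,sy*ly/2,z] for sx in(-1,1) for sy in(-1,1) for z in(z0,z1)])
BOX=[box(.045,.058,-.017,-.014),box(.010,.040,-.014,0)]   # relative to tab top middle
def place(P,p):
    c,s=np.cos(p[3]),np.sin(p[3]);return P@np.array([[c,-s,0],[s,c,0],[0,0,1]]).T+p[:3]
def render(c,p,o,n=80):
    im=np.zeros((n*S,n*S),np.uint8)
    for B in BOX:
        q=(proj(c,place(B,p))-o+.5)*S-.5
        cv2.fillConvexPoly(im,np.round(cv2.convexHull(q.astype(np.float32))*16).astype(np.int32),255,shift=4)
    return cv2.resize(im,(n,n),interpolation=cv2.INTER_AREA)/255.
def tri(pp):
    A=[];b=[]
    for c,uv in pp.items():
        m=CM[c];K=np.array([[m['fx'],0,m['cx']],[0,m['fy'],m['cy']],[0,0,1]])
        u,v=cv2.undistortPoints(np.array([[uv]],float),K,m['dist'])[0,0]
        for k,w in((0,u),(1,v)): A.append(w*m['R'][2]-m['R'][k]);b.append(m['t'][k]-w*m['t'][2])
    return np.linalg.lstsq(np.array(A),np.array(b),rcond=None)[0]
def white(g,uv,n=80):
    o=np.round(np.array(uv)-n/2).astype(int)
    w=g[o[1]:o[1]+n,o[0]:o[0]+n].astype(float)
    return w,o
def fit(imgs,uv,yaw0=-.17):
    p0=np.r_[tri(uv),yaw0]
    W={}
    for c in uv:
        w,o=white(cv2.cvtColor(imgs[c],cv2.COLOR_BGR2GRAY),uv[c])
        r=cv2.dilate(render(c,p0,o),np.ones((5,5)))   # region near the plate
        hi=np.percentile(w[r>.5],80);lo=np.percentile(w[r>.5],8)
        t=np.clip((w-lo)/(hi-lo),0,1)
        lab=cv2.connectedComponents((t>.5).astype(np.uint8),connectivity=4)[1]
        W[c]=(t*(cv2.dilate(render(c,p0,o),np.ones((13,13)))>.3),o)
    def cost(x):
        p=p0+x*np.array([.01,.01,.01,.1]);e=0
        for c,(t,o) in W.items():
            r=render(c,p,o);near=cv2.dilate(r,np.ones((7,7)))>.3
            e+=np.sum(((r-t)**2)[near])/r.sum()
        return e
    s=minimize(cost,np.zeros(4),method='Nelder-Mead',options=dict(initial_simplex=np.vstack([np.zeros(4),np.eye(4)*.8]),xatol=.005,fatol=1e-5,maxiter=600))
    return p0+s.x*np.array([.01,.01,.01,.1]),s.fun,p0
UV={'S':dict(top=(222,220.5),side=(290,299)),'A':dict(top=(377.4,246),side=(354.7,208.3)),'B':dict(top=(326,236.7),side=(335.1,235.4))}
E
python3 - <<'E'
from fit import *
im={c:cv2.imread(f'pics/{c}0.png') for c in('top','side')}
out={c:cv2.resize(im[c],None,fx=4,fy=4,interpolation=cv2.INTER_CUBIC) for c in im}
tabs={}
for k,uv in UV.items():
    p,f,p0=fit(im,uv);print(k,np.round(p0,4),np.round(p,4),round(f,3));tabs[k]=p
    for c in im:
        for B in BOX:
            q=(proj(c,place(B,p))+.5)*4-.5
            cv2.polylines(out[c],[np.round(cv2.convexHull(q.astype(np.float32))).astype(int)],True,(0,0,255),1)
np.savez('tabs.npz',**tabs)
a=out['top'][760:1080,800:1600];b=out['side'][720:1300,1080:1520]
cv2.imwrite('pics/ov_top.png',a)
cv2.imwrite('pics/ov_side.png',b)
# drip tray yaw check via line of tabs
E
```

```text
S [ 0.5581  0.2209  0.139  -0.17  ] [ 0.5571  0.2207  0.1559 -0.1998] 0.159
A [ 0.5037 -0.0994  0.1433 -0.17  ] [ 0.5047 -0.099   0.156  -0.2249] 0.178
B [ 0.5239  0.0058  0.1379 -0.17  ] [ 0.5201  0.0081  0.1558 -0.2184] 0.128
```

View pics/ov_top.png

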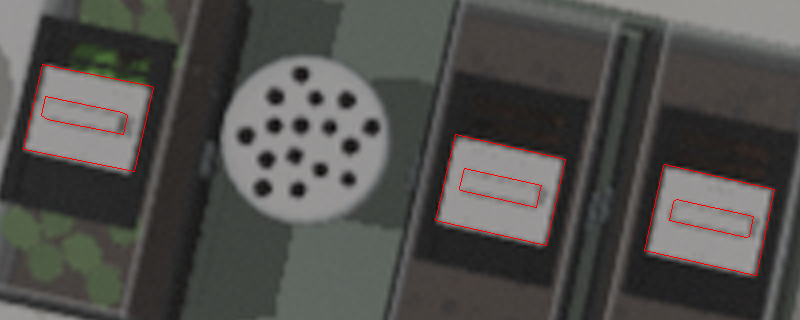

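View pics/ov_side.png

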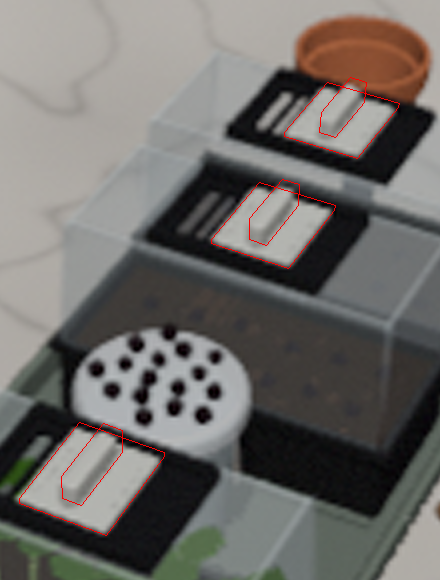

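The overlays match the plates in both views. Plate yaw is about -0.215 and tab tops are at z of about 0.153. Next I'll measure where each plate sits in its frame.

```bash
python3 - <<'E'
from fit import *
T=np.load('tabs.npz');yaw=-.2145
xs=np.arange(-.07,.0901,.002)
g={c:cv2.cvtColor(cv2.imread(f'pics/{c}0.png'),cv2.COLOR_BGR2GRAY).astype(np.float32) for c in('top','side')}
for k in T:
    p=T[k].copy();p[3]=yaw;p[2]=.153
    for c in g:
        acc=0
        for y in np.arange(-.022,.0221,.004):
            q=proj(c,place(np.c_[xs,0*xs+y,0*xs-.017],p)).astype(np.float32)
            acc=acc+cv2.remap(g[c],q[:,:1].copy(),q[:,1:].copy(),cv2.INTER_LINEAR).ravel()
        print(k,c,' '.join(f'{int(x*1000)}:{int(v)}' for x,v in zip(xs,acc/12)if abs(x)>.02))
s=robot.read_state();x=s['tool_pos'];from scipy.spatial.transform import Rotation as R
R0=R.from_rotvec(s['orientation']);print(R0.as_matrix())
for k in T:
    for d in(-.03,.03):
        p=place(np.array([[d,0,0]]),np.r_[T[k][:2],.153,yaw])[0];p[2]=.1465
        print(k,d,p.round(4),R0.inv().apply(p-x).round(4))
Rt=R.from_euler('z',yaw)*R.from_rotvec([np.pi,0,0]);print(np.degrees((R0.inv()*Rt).as_rotvec()))
E
```

```text
S top -70:87 -68:85 -66:84 -64:84 -62:84 -60:82 -57:77 -55:75 -53:72 -51:59 -49:43 -47:40 -45:39 -43:39 -41:40 -39:40 -37:40 -35:40 -33:39 -31:39 -29:39 -27:39 -25:41 -23:80 -21:130 20:145 22:118 24:78 26:58 28:45 30:50 32:57 34:54 36:47 38:40 40:38 42:37 44:36 46:39 48:55 50:75 52:82 54:81 56:82 58:81 60:80 62:78 64:77 66:77 68:77 70:78 72:80 74:82 76:83 78:83 80:83 82:83 84:83 86:87 88:99 90:113
S side -70:122 -68:114 -66:109 -64:108 -62:108 -60:109 -57:112 -55:116 -53:120 -51:105 -49:53 -47:20 -45:19 -43:19 -41:19 -39:19 -37:19 -35:19 -33:19 -31:19 -29:19 -27:19 -25:19 -23:22 -21:52 20:175 22:176 24:171 26:128 28:50 30:27 32:52 34:73 36:71 38:48 40:22 42:18 44:18 46:15 48:16 50:29 52:73 54:109 56:114 58:111 60:111 62:112 64:116 66:122 68:126 70:135 72:147 74:154 76:158 78:160 80:160 82:160 84:160 86:160 88:159 90:162
A top -70:64 -68:64 -66:65 -64:66 -62:66 -60:66 -57:66 -55:66 -53:66 -51:66 -49:65 -47:61 -45:48 -43:35 -41:33 -39:34 -37:34 -35:34 -33:33 -31:34 -29:33 -27:33 -25:34 -23:70 -21:125 20:146 22:116 24:55 26:34 28:35 30:35 32:34 34:34 36:35 38:36 40:36 42:35 44:34 46:35 
[... 1246 characters left out ...]
6:41 48:21 50:18 52:18 54:16 56:20 58:40 60:78 62:108 64:126 66:141 68:151 70:154 72:154 74:155 76:155 78:155 80:156 82:156 84:156 86:156 88:155 90:155
[[ 9.54810418e-01  2.97215519e-01  3.30176403e-05]
 [ 2.97215521e-01 -9.54810417e-01 -4.49318699e-05]
 [ 1.81711378e-05  5.27147727e-05 -9.99999998e-01]]
S -0.03 [0.5278 0.2271 0.1465] [ 0.5714 -0.66    0.0721]
S 0.03 [0.5864 0.2143 0.1465] [ 0.6236 -0.6304  0.0721]
A -0.03 [ 0.4754 -0.0926  0.1465] [ 0.4264 -0.3703  0.0722]
A 0.03 [ 0.5341 -0.1054  0.1465] [ 0.4786 -0.3406  0.0722]
B -0.03 [0.4908 0.0145 0.1465] [ 0.4729 -0.468   0.0722]
B 0.03 [0.5494 0.0017 0.1465] [ 0.5251 -0.4384  0.0722]
[ 2.68419283e-03 -1.79756246e-03  2.95803820e+01]
```

Tab offsets from the frame centre are S about 0 mm, A about -5.5 mm and B about -7.3 mm. That means A has to travel about +26 mm, B about +28 mm and S about -21 mm. First I'll hover near the near side of A with the fingers shut.

Request:
{"method": "carry_out", "body": {
  "rows": [
    [0.426,-0.37,0,0,0,29.6],
    [0.426,-0.37,0,0,0,29.6],
    [0.426,-0.37,0,0,0,29.6],
    [0.426,-0.37,0,0,0,29.6],
    [0.426,-0.37,0,0,0,29.6],
    [0.426,-0.37,0,0,0,29.6],
    [0.426,-0.37,0,0,0,29.6],
    [0.426,-0.37,0,0,0,29.6],
    [0.426,-0.37,0,0,0,29.6],
    [0.426,-0.37,0,0,0,29.6],
    [0.426,-0.37,0,0,0,29.6],
    [0.426,-0.37,0,0,0,29.6]
  ],
  "jaw": 255,
  "force": 10
}}

```text
t: 2.4
tool_pos: [0.4746, -0.0942, 0.2186]
orientation: [3.123, -0.339, -0.0]
force: [-0.3, 0.6, -0.1]
opening: 0.0001
gripper_force: 0.0
```

Request:
{"method": "carry_out", "body": {
  "rows": [
    [0,-0.001,0.05,0,0,0],
    [0,-0.001,0.072,0,0,0],
    [0,-0.001,0.072,0,0,0],
    [0.01,-0.001,0.072,0,0,0],
    [0.015,-0.001,0.072,0,0,0],
    [0.02,-0.001,0.072,0,0,0],
    [0.025,-0.001,0.072,0,0,0],
    [0.03,-0.001,0.072,0,0,0],
    [0.034,-0.001,0.072,0,0,0],
    [0.038,-0.001,0.072,0,0,0],
    [0.041,-0.001,0.072,0,0,0],
    [0.041,-0.001,0.072,0,0,0]
  ]
}}

```text
t: 3.9
tool_pos: [0.5157, -0.1008, 0.1466]
orientation: [3.123, -0.337, 0.001]
force: [-0.4, 0.4, 0.2]
opening: -0.0
gripper_force: 0.0
```

Request:
{"method": "carry_out", "body": {
  "rows": [
    [0.001,0,0,0,0,0],
    [0.002,0,0,0,0,0],
    [0.002,0,0,0,0,0]
  ]
}}

```text
t: 4.28
tool_pos: [0.5169, -0.1011, 0.1465]
orientation: [-3.123, 0.337, 0.002]
force: [-3.7, 0.2, 1.6]
opening: 0.0007
gripper_force: 1.9
```

```bash
cat > now.py <<'E'
from fit import *
import sys
im={c:robot.read_camera(c)[:,:,::-1].copy() for c in('top','side')}
cv2.imwrite(f'pics/{sys.argv[1]}.png',cv2.resize(im['side'][150:350,220:420],None,fx=3,fy=3,interpolation=cv2.INTER_CUBIC))
s=robot.read_state();print(s['t'],s['force'],s['tool_pos'])
E
python3 now.py a1
```

```text
4.375 [-4.18301617  0.90626768  1.96456053] [ 0.51696404 -0.10105915  0.14647678]
```

View pics/a1.png

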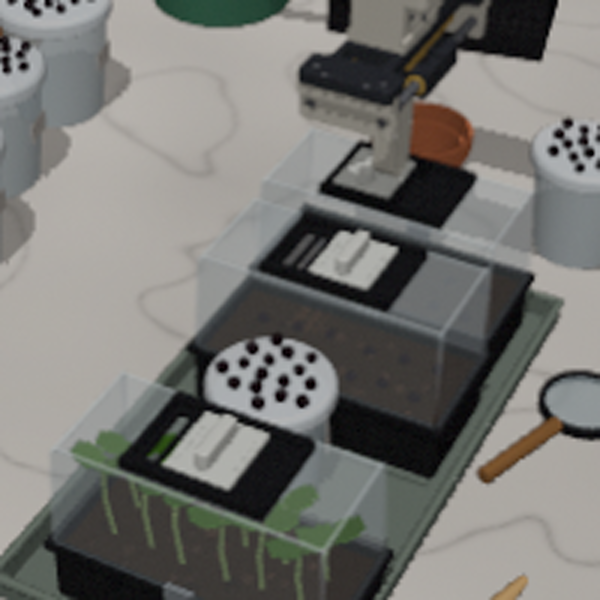

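The picture shows A's plate at the far end of its frame (about 370,170), the slots covered, and the force rising. I'll confirm with 1.5 mm more.

Request:
{"method": "carry_out", "body": {
  "rows": [
    [0.001,0,0,0,0,0],
    [0.0015,0,0,0,0,0],
    [0.0015,0,0,0,0,0]
  ]
}}

```text
t: 4.75
tool_pos: [0.5172, -0.1011, 0.1464]
orientation: [-3.123, 0.337, 0.006]
force: [-11.7, 2.4, 7.1]
opening: 0.0008
gripper_force: 6.0
```

The force jumps to 12 N, so A is at its stop. Next I'll back off, lift and go to the near side of B.

Request:
{"method": "carry_out", "body": {
  "rows": [
    [-0.03,0,0,0,0,0],
    [-0.052,0,0,0,0,0],
    [-0.052,-0.02,-0.035,0,0,0],
    [-0.052,-0.06,-0.035,0,0,0],
    [-0.052,-0.108,-0.035,0,0,0],
    [-0.052,-0.108,-0.035,0,0,0],
    [-0.052,-0.108,-0.035,0,0,0],
    [-0.052,-0.108,-0.001,0,0,0],
    [-0.052,-0.108,-0.001,0,0,0]
  ]
}}

```text
t: 5.88
tool_pos: [0.489, 0.0141, 0.1451]
orientation: [3.123, -0.339, -0.008]
force: [-0.5, 0.7, 0.7]
opening: 0.0004
gripper_force: 0.0
```

Request:
{"method": "carry_out", "body": {
  "rows": [
    [0.01,0,0,0,0,0],
    [0.015,0,0,0,0,0],
    [0.02,0,0,0,0,0],
    [0.025,0,0,0,0,0],
    [0.03,0,0,0,0,0],
    [0.035,0,0,0,0,0],
    [0.039,0,0,0,0,0],
    [0.042,0,0,0,0,0],
    [0.044,0,0,0,0,0],
    [0.044,0,0,0,0,0]
  ]
}}

```text
t: 7.12
tool_pos: [0.5342, 0.0057, 0.1475]
orientation: [3.123, -0.337, 0.0]
force: [-0.1, -0.2, -0.2]
opening: 0.0008
gripper_force: 0.0
```

Request:
{"method": "carry_out", "body": {
  "rows": [
    [0.001,0,0,0,0,0],
    [0.002,0,0,0,0,0],
    [0.003,0,0,0,0,0],
    [0.003,0,0,0,0,0]
  ]
}}

```text
t: 7.62
tool_pos: [0.5347, 0.0056, 0.1473]
orientation: [-3.123, 0.336, 0.008]
force: [-12.6, 3.3, 8.6]
opening: 0.0005
gripper_force: 6.8
```

B is at its stop (12 N). Now to the far side of the seedling tab.

Request:
{"method": "carry_out", "body": {
  "rows": [
    [-0.02,0,0,0,0,0],
    [-0.02,0,0,0,0,0],
    [-0.02,0,-0.045,0,0,0],
    [0,-0.05,-0.045,0,0,0],
    [0.006,-0.1,-0.045,0,0,0],
    [0.006,-0.15,-0.045,0,0,0],
    [0.006,-0.2,-0.045,0,0,0],
    [0.006,-0.215,-0.045,0,0,0],
    [0.006,-0.215,-0.045,0,0,0],
    [0.006,-0.215,-0.045,0,0,0]
  ]
}}

```text
t: 8.88
tool_pos: [0.5888, 0.2125, 0.1925]
orientation: [3.123, -0.338, -0.0]
force: [0.2, 1.0, 0.0]
opening: 0.0007
gripper_force: 0.0
```

```bash
python3 now.py s1
```

```text
8.975 [ 0.07569266  0.05945024 -0.30682402] [0.58885462 0.21236312 0.19279278]
```

View pics/s1.png

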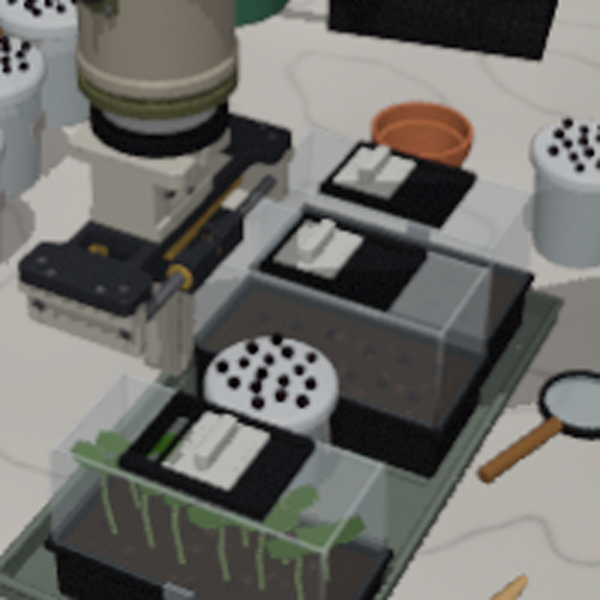

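Both bare vents are at the far ends of their frames: A at (370,170), B at (320,245). The gripper hangs beyond the seedling tab. Lower and push toward -x.

Request:
{"method": "carry_out", "body": {
  "rows": [
    [0,0,0.03,0,0,0],
    [0,0,0.046,0,0,0],
    [0,0,0.046,0,0,0],
    [-0.012,0,0.046,0,0,0],
    [-0.017,0,0.046,0,0,0],
    [-0.022,0,0.046,0,0,0],
    [-0.027,0,0.046,0,0,0],
    [-0.032,0,0.046,0,0,0],
    [-0.036,0,0.046,0,0,0],
    [-0.039,0,0.046,0,0,0],
    [-0.039,0,0.046,0,0,0]
  ]
}}

```text
t: 10.35
tool_pos: [0.5502, 0.2222, 0.1465]
orientation: [3.123, -0.337, -0.001]
force: [0.6, 0.4, 0.9]
opening: -0.0
gripper_force: 0.3
```

Request:
{"method": "carry_out", "body": {
  "rows": [
    [-0.001,0,0,0,0,0],
    [-0.002,0,0,0,0,0],
    [-0.003,0,0,0,0,0],
    [-0.003,0,0,0,0,0]
  ]
}}

```text
t: 10.85
tool_pos: [0.5498, 0.2223, 0.1466]
orientation: [-3.123, 0.338, -0.007]
force: [12.0, -0.2, -5.8]
opening: 0.0004
gripper_force: 6.2
```

Request:
{"method": "carry_out", "body": {
  "rows": [
    [0.02,0,0,0,0,0],
    [0.02,0,0,0,0,0],
    [0.02,0,-0.05,0,0,0],
    [0.02,0.05,-0.08,0,0,0],
    [0.02,0.11,-0.08,0,0,0],
    [0.02,0.11,-0.08,0,0,0],
    [0.02,0.11,-0.08,0,0,0]
  ]
}}

```text
t: 11.72
tool_pos: [0.5432, 0.1114, 0.2264]
orientation: [-3.123, 0.338, 0.001]
force: [-0.2, -0.3, -0.3]
opening: 0.0007
gripper_force: 0.0
```

```bash
python3 now.py e1
```

```text
11.825 [ 0.56267802 -0.74856517 -1.11990422] [0.54335486 0.11218116 0.22619211]
```

View pics/e1.png

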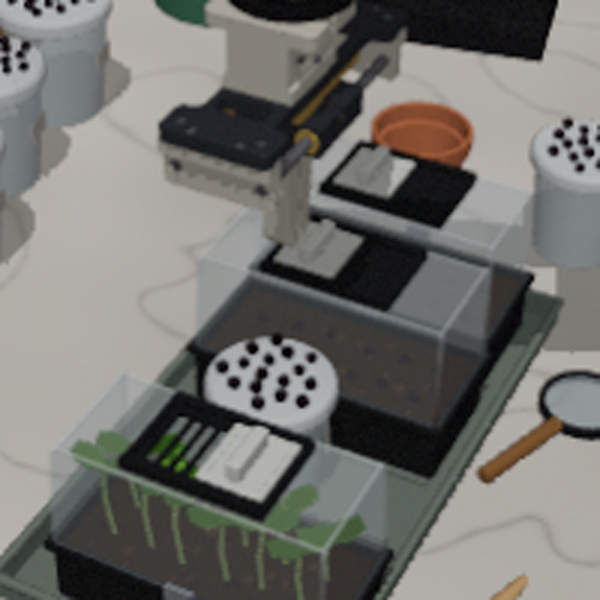

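The seedling vent is fully open: its slots are bare at (180,445) and the plate is at the near end (250,465). Both bare vents are shut and the arm touches nothing.

```bash
python3 -c "
from plant import robot
print(robot.close_job())"
```

```text
the job is handed in; nothing more can be done
None
```

I pushed the seedling tray's vent fully open and both bare trays' vents fully shut, each to its stop with about 12 N measured there. The last picture showed nothing knocked over and the arm clear, and I've handed the job in (no verdict was returned).

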